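# Tip the offcuts from the tray into the scrap bin

### The arm

A 7-joint arm with a two-finger parallel gripper is mounted at the origin on the work surface; the furniture and walls round the work are solid. World frame = base frame: x ahead of the robot, y to its left, z up, the work surface at z = 0. Lengths are in m, angles in degrees, forces in N, time in s.
With the tool pointing down it reaches from about 0.425 to 0.875 m from the base axis. Payload 4.7 kg.
Tool frame: the origin (TCP) lies between the finger pads; the fingertips stand 14 mm ahead of it and the grasp point (between the pads) lies 5 mm behind it (env.tip_reach is the distance from the TCP to the fingertips, in m); z points along the fingers, y is the direction in which the jaws open and shut (so a half turn about z gives the same grasp; the last joint's range is limited). The gripper opens to 87 mm and grips with 3 to 60 N. Pads are 19 mm wide; open, the fingers measure 117 mm over their backs; the gripper's body (75 mm by 190 mm) begins 51 mm behind the grasp point.
Start: joints at [-66.114, 18.392, -4.016, 83.108, 1.295, 78.541, -3.26], TCP at [0.255, 0.598, 0.237] pointing down, gripper open.
Joint ranges: [-163.93, 163.93], [-17.29, 119.83], [-79.2, 71.16], [3.27, 140.29], [-89.18, 269.18], [5.43, 117.66], [-154.24, 154.24]. Speed limits (degrees/s): [147.25, 147.25, 180, 180, 180, 180, 180].

### API

Orientations are given as [roll, pitch, yaw] about the fixed x, y, z axes, in that order (R = Rz(yaw) Ry(pitch) Rx(roll)).
In Python, from cell import env gives the robot as it stands. The module is installed in compiled form; this text tells all that it offers.
- The arm moves only by the shell command python3 -m pendant 'ROWS' [FORCE]. ROWS is JSON, a list of rows, each an object of numbers: "rx", "ry", "rz": the turn, a rotation vector about the tool's x, y, z in degrees; "tx", "ty", "tz": the shift along the tool's x, y, z in mm; "jaw": the finger opening in mm, from 0 to 87. In form: [{"rx": .., "ry": .., "rz": .., "tx": .., "ty": .., "tz": .., "jaw": ..}, ...]. A call has 1 to 20 rows; each row shifts and turns the commanded pose from where the row before left it, along the tool's axes as they then stand; what a row does not reach is not made up. A row lasts 1/12 s, in which the tool goes at most 41.7 mm and 7.16 degrees, less where a joint would pass 70% of its speed; a pose out of reach is approached as far as the arm can. A call with a gripper value outside its range is refused whole. The fingers move at their own pace and stop on an object; FORCE is the grip in N (left out, the last holds). Time passes only in rows, so rows that do not move let the fingers close. It gives the time, the measured TCP pose, the force and the opening at its end, in the units of the state.
- env.get_obs(): the state, without advancing time (a new reading comes with each control period).
- env.read_camera(name): name is "scene" or "top" or "wrist"; returns a dict with "img" (384x512x3 uint8, red, green, blue), "range_z" (384x512 float32, m along the optical axis (not along the pixel's ray), 0 where there is no reading), "vertical_fov" (degrees; the focal length in pixels is half the picture's height over the tangent of half this angle, whatever the lens; pixels are square), "cx", "cy" (the principal point, pixels), "world_to_cam" (4x4, takes a point from world to camera coordinates). Camera axes: x right, y up, looking along -z (the intrinsics and any distortion apply to the point x, -y, -z); pixel columns grow to the right and rows downward; lengths in m; the calibration is good to about 2 mm. A picture is of the moment at which its call begins.
- env.sign_off(): hands the job in, once; it reports no verdict.
The state is a dict: "time_s": time; "qpos": joint angles; "joint_velocities": joint speeds; "effort": joint torques, N m; "tool_pos": TCP position; "tool_rot": TCP orientation; "force": force on the tool from outside, world axes, zero at the start; "wrist_torque": the same for the moment, N m; "grip_width": finger opening in m.
Only numpy, scipy, OpenCV 4.12 (cv2) and the standard library are available. Lean on these libraries where they do the work, as an engineer would, in place of code of your own. Each camera call takes 0.05 s, during which the arm holds its last target.

### The job

Carry the loaded offcut tray by its handle to the scrap bin, and with its open lip held low over the bin tip it so that all three offcuts slide off into the bin, spilling none on the bench. Then set the empty tray back down on its rubber mat, level, square to the mat and with its whole base on it, and let go. Leave the tin, the V-block and the flange where they stand.

Things in the scene. Friction and masses are not known exactly. Their poses are not given: they have to be found in the camera images.
- mat: flat black rubber mat fixed to the bench, 216 (its x) x 172 (its y) x 4 mm; origin at the centre of its underside, z up. The tray's place.
- scrap_bin: open-topped dark steel scrap bin fixed to the bench, 210 (its x) x 190 (its y) mm outside, 85 mm high (a rolled rim reaches 89 mm), walls and floor 5 mm; origin at the centre of its underside, z up.
- bin_mouth (a point): centre of the scrap bin's mouth, 85 mm above the bench; axes as the bin's.
- tray_handle (a point): centre of the rigid handle of the loose offcut tray (0.8 kg loaded): a flat rubber bar along the tray's y, 16 mm thick (x), 24 mm high, 120 mm long, on two upright straps at the tray's sides. It lies 105 mm above the tray's underside, over the middle of its floor. Axes are the tray's: x from the open lip to the back wall, y along the bar, z up when level.
- tray_lip (a point): middle of the open front edge of the tray, 85 mm to its -x from the handle's centre and 102 mm below; axes as the tray's. Smooth sheet metal floor 170 (x) x 124 (y) x 3 mm; walls 32 mm high at the back (+x) and both sides, none at the front. Offcuts begin to slide when it is tipped lip-down by 15 to 24 degrees; 40 degrees clears it.
- tube_a_center (a point): centre of a square steel tube offcut, 72 (its x) x 40 x 40 mm, about 0.18 kg, lying in the tray's front half under the handle.
- tube_b_center (a point): centre of a second, equal square tube offcut, 72 x 40 x 40 mm, lying beside the first.
- pipe_center (a point): centre of a round pipe offcut, 48 mm diameter, 55 mm long along its z, about 0.14 kg, standing on end at the back of the tray behind the tubes.
- stub_tin: bystander: tin can with electrode stubs, 73 mm diameter, 148 mm high with its stubs; origin at the centre of its underside.
- vee_block: bystander: steel V-block, 60 x 44 x 36 mm; origin at the centre of its underside.
- pipe_flange: bystander: flat round pipe flange, 92 mm diameter, 12 mm thick; origin at the centre of its underside.
Not all that is in view belongs to the job. What is shaped like the part that bears tube_a_center but brown is not meant.

How it is judged (in metres and radians):
On the way, in this order (a step that is already met when the one before it is completed fails the run):
1. the tray is lifted well clear of the mat with all three offcuts still in it (height (world z) of tray_handle above 0.16 m and x of tube_a_center in the frame of tray_handle between -0.095 and 0.095 m and y of tube_a_center in the frame of tray_handle between -0.07 and 0.07 m and z of tube_a_center in the frame of tray_handle between -0.105 and -0.04 m and x of tube_b_center in the frame of tray_handle between -0.095 and 0.095 m and y of tube_b_center in the frame of tray_handle between -0.07 and 0.07 m and z of tube_b_center in the frame of tray_handle between -0.105 and -0.04 m and x of pipe_center in the frame of tray_handle between -0.095 and 0.095 m and y of pipe_center in the frame of tray_handle between -0.07 and 0.07 m and z of pipe_center in the frame of tray_handle between -0.105 and -0.04 m), for 0.2 s.
2. the tray is tipped lip-down with its lip over the bin, no more than about 11 cm above the rim (angle between tray_handle's own z axis and vertical above 0.2 rad and horizontal distance between tray_lip and bin_mouth below 0.12 m and height (world z) of tray_lip below 0.2 m), for 0.1 s.
3. all three offcuts are in the bin (x of tube_a_center in the frame of scrap_bin between -0.1 and 0.1 m and y of tube_a_center in the frame of scrap_bin between -0.09 and 0.09 m and z of tube_a_center in the frame of scrap_bin between 0 and 0.085 m and x of tube_b_center in the frame of scrap_bin between -0.1 and 0.1 m and y of tube_b_center in the frame of scrap_bin between -0.09 and 0.09 m and z of tube_b_center in the frame of scrap_bin between 0 and 0.085 m and x of pipe_center in the frame of scrap_bin between -0.1 and 0.1 m and y of pipe_center in the frame of scrap_bin between -0.09 and 0.09 m and z of pipe_center in the frame of scrap_bin between 0 and 0.085 m), for 0.2 s.
At the end, for the whole second after the job is handed in: The centres of all three offcuts lie within the bin's walls and below its rim; the tray stands level (within 0.08 rad) and released on its mat, its centre within 35 mm of the mat's centre and its x axis within 0.3 rad of the mat's x axis, either way round (all of step 3 and horizontal distance between tray_handle and mat below 0.035 m and height (world z) of tray_handle between 0.102 and 0.116 m and angle between tray_handle's own z axis and vertical below 0.08 rad and angle between the x axis of tray_handle and the x axis of mat, either way round below 0.3 rad); the robot touches nothing.
It fails at once if an offcut falls on the bench ((height (world z) of tube_a_center below 0.0225 m and horizontal distance between tube_a_center and bin_mouth above 0.16 m) or (height (world z) of tube_b_center below 0.0225 m and horizontal distance between tube_b_center and bin_mouth above 0.16 m) or (height (world z) of pipe_center below 0.029 m and horizontal distance between pipe_center and bin_mouth above 0.16 m)).
It fails at once if the tin is moved by more than 3 cm (distance of stub_tin from where it was at the start of the episode above 0.03 m).
It fails at once if the V-block is moved by more than 3 cm (distance of vee_block from where it was at the start of the episode above 0.03 m).
It fails at once if the flange is moved by more than 3 cm (distance of pipe_flange from where it was at the start of the episode above 0.03 m).
It also fails if it takes over 64 s, if anything falls off the work surface, if the arm or the gripper's body presses on something with over 40 N, if the wrist force passes 120 N, or if a joint passes its speed limit or range.

## Working session

There is one attempt and no reset: what is moved stays moved. The work goes in short steps, Python scripts to look and compute and a shell command to move; the robot and the scene stay as the last step left them, time stands still between calls to the robot, and variables do not carry over. Pictures are saved under pics/ and viewed, and the job is handed in when it is done.

```bash
mkdir -p pics; ls; python3 - <<'E'
from cell import env
import cv2
o=env.get_obs()
print({k:o[k] for k in o})
print(env.tip_reach)
for n in ("scene","top","wrist"):
    c=env.read_camera(n)
    cv2.imwrite(f"pics/{n}0.png",c["img"][:,:,::-1])
    print(n,c["vertical_fov"],c["cx"],c["cy"],[k for k in c]); print(c["world_to_cam"])
E
```

```text
pics
{'time_s': 0.0, 'qpos': array([-66.11311126,  18.43919621,  -4.014407  ,  83.17611732,
         1.29578116,  78.54081891,  -3.26025089]), 'joint_velocities': array([-0.01442154, -0.00661595, -0.05094699,  0.01780032, -0.05479275,
       -0.03983102,  0.01893488]), 'effort': array([-1.39634226e-04, -4.91296327e+01, -4.04075654e-01, -3.12525487e+01,
       -6.38505793e-02,  4.38332255e-02,  1.84499399e-04]), 'tool_pos': array([0.25465116, 0.59745686, 0.23544915]), 'tool_rot': array([-1.79889152e+02,  6.94693426e-03,  1.56921732e+02]), 'force': array([-0.24063229,  0.71905952, -0.45568735]), 'wrist_torque': array([-0.01672784, -0.00788028, -0.02783806]), 'grip_width': 0.08728475567780022}
0.014
scene 56.92331986789447 257.7586790420332 187.81608887798103 ['img', 'range_z', 'vertical_fov', 'cx', 'cy', 'world_to_cam']
[[-0.86420568  0.50292735  0.01458149  0.3825737 ]
 [-0.24730111 -0.44983186  0.85819197  0.00947664]
 [ 0.43816743  0.73804836  0.51312174 -1.47157389]
 [ 0.          0.          0.          1.        ]]
top 56.38200107009581 256.10958817307016 194.58123845851546 ['img', 'range_z', 'vertical_fov', 'cx', 'cy', 'world_to_cam']
[[-0.02409737 -0.9993     -0.02861523 -0.01906753]
 [ 0.98617656 -0.02845522  0.16323633 -0.42986403]
 [-0.16393632 -0.0242861   0.98617193 -1.27722787]
 [ 0.          0.          0.          1.        ]]
wrist 62.875611897282226 254.71072026502262 191.33435280736927 ['img', 'range_z', 'vertical_fov', 'cx', 'cy', 'world_to_cam']
[[ 0.39310068  0.9194934  -0.00193429 -0.65000489]
 [-0.88045505  0.37580292 -0.28908661  0.03498502]
 [-0.26508632  0.1153432   0.95730099 -0.39029457]
 [ 0.          0.          0.          1.        ]]
```

View pics/scene0.png

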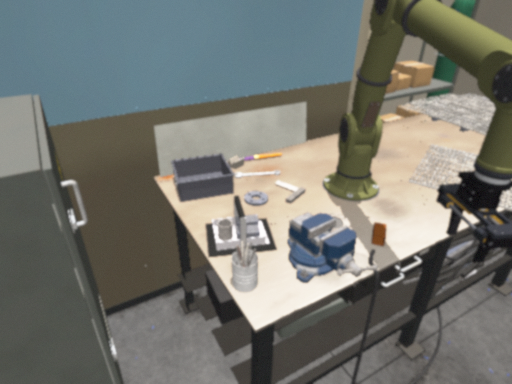

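View pics/top0.png

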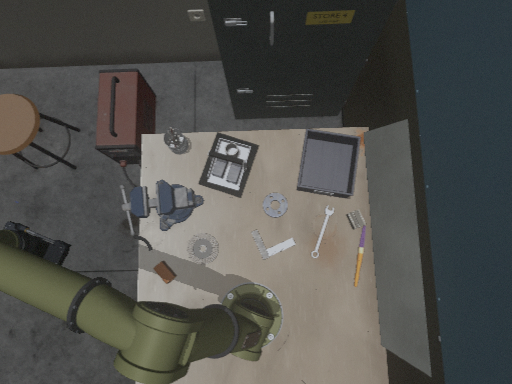

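View pics/wrist0.png

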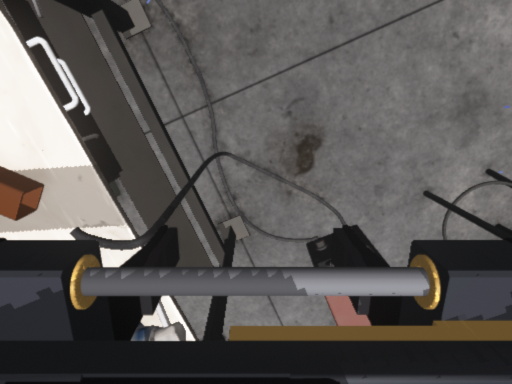

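The scene view shows the tray with its handle on the mat at about (240,235) and the bin at (203,177). It also shows the tin at (245,270), the vise at (320,240) and a brown tube decoy at (379,233). In the top view the tray is at (229,165), the bin at (329,163), the tin at (176,142), the flange at (275,205), the vise at (165,203), the slotted disc at (203,248) and the brown tube at (165,271). I don't see the V-block yet; it may be at (357,218).

```bash
cat > h.py <<'E'
import numpy as np, cv2
from cell import env
def intr(c):
    H=c["img"].shape[0]; f=H/2/np.tan(np.radians(c["vertical_fov"]/2)); return f,c["cx"],c["cy"]
def cloud(c):
    f,cx,cy=intr(c); z=c["range_z"].astype(float); v,u=np.mgrid[:z.shape[0],:z.shape[1]]
    P=np.stack([(u-cx)/f*z,-(v-cy)/f*z,-z],-1); M=c["world_to_cam"]
    W=(P-M[:3,3])@M[:3,:3]; W[z==0]=np.nan; return W
def proj(c,p):
    f,cx,cy=intr(c); M=c["world_to_cam"]; q=M[:3,:3]@np.array(p)+M[:3,3]
    return cx+f*q[0]/-q[2], cy+f*-q[1]/-q[2]
def crop(c,u0,v0,u1,v1,s,name):
    im=cv2.resize(c["img"][v0:v1,u0:u1,::-1],None,fx=s,fy=s,interpolation=cv2.INTER_CUBIC); cv2.imwrite(name,im)
E
python3 - <<'E'
from h import *
c=env.read_camera("top"); W=cloud(c)
crop(c,140,120,380,270,3,"pics/top_c.png")
crop(c,190,125,270,205,7,"pics/top_tray.png")
s=env.read_camera("scene"); crop(s,150,130,350,310,4,"pics/scene_c.png")
np.set_printoptions(precision=3,suppress=True)
for uv in [(229,165),(329,163),(300,260),(210,225),(330,140),(250,200),(176,142),(165,203),(275,195),(357,218),(243,150),(235,145),(233,152)]:
    print(uv,W[uv[1],uv[0]])
E
```

```text
(229, 165) [0.551 0.071 0.005]
(329, 163) [ 0.548 -0.309  0.003]
(300, 260) [ 0.189 -0.183  0.002]
(210, 225) [0.325 0.144 0.003]
(330, 140) [ 0.633 -0.314  0.019]
(250, 200) [ 0.415 -0.006 -0.002]
(176, 142) [0.625 0.257 0.078]
(165, 203) [0.391 0.273 0.148]
(275, 195) [ 0.43  -0.1    0.008]
(357, 218) [ 0.334 -0.394  0.025]
(243, 150) [0.61  0.017 0.002]
(235, 145) [0.616 0.043 0.048]
(233, 152) [0.6   0.054 0.011]
```

View pics/top_c.png

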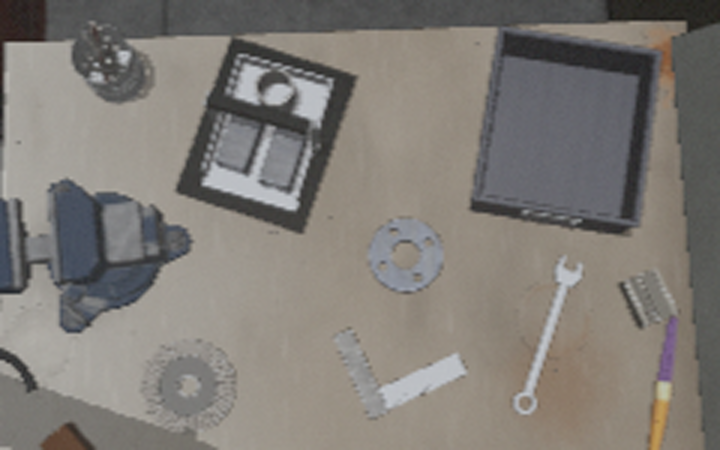

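View pics/top_tray.png

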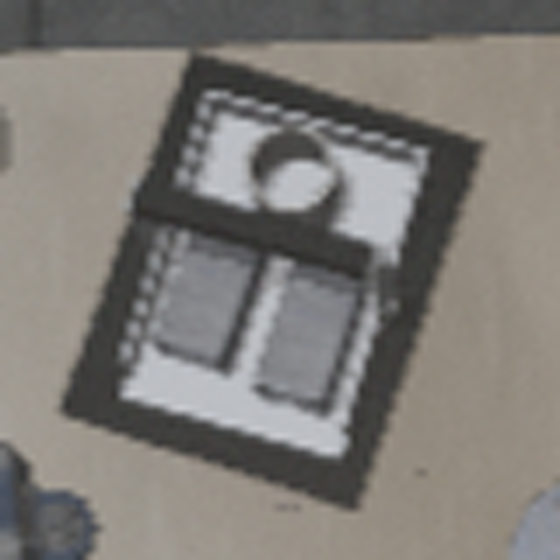

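View pics/scene_c.png

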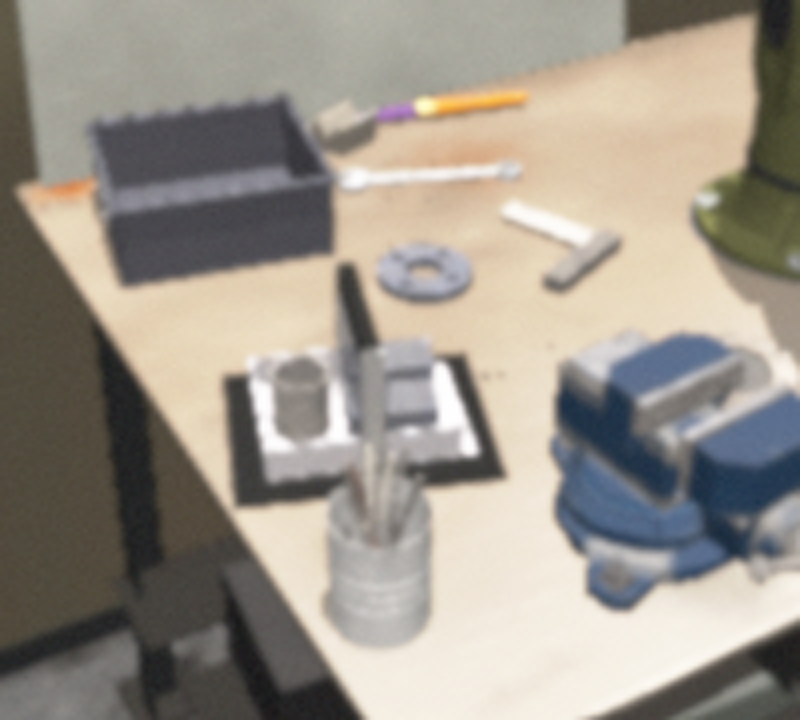

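```bash
python3 - <<'E'
from h import *
np.set_printoptions(precision=4,suppress=True)
for n in ("top","scene"):
    c=env.read_camera(n); W=cloud(c); P=W.reshape(-1,3)
    m=(P[:,0]>.45)&(P[:,0]<.7)&(P[:,1]>-.03)&(P[:,1]<.16)
    Q=P[m&(P[:,2]>.085)&(P[:,2]<.14)]
    if len(Q)>10:
        r=cv2.minAreaRect(Q[:,:2].astype(np.float32)); print(n,"handle",len(Q),r,Q.mean(0),np.percentile(Q[:,2],[5,50,95]))
    # bin rim
    m=(P[:,0]>.4)&(P[:,0]<.7)&(P[:,1]>-.44)&(P[:,1]<-.18)&(P[:,2]>.07)&(P[:,2]<.11)
    Q=P[m]; print(n,"bin",len(Q),cv2.minAreaRect(Q[:,:2].astype(np.float32)),np.percentile(Q[:,2],[5,50,95]))
    # tall things
    for lo,hi in ((.12,.2),(.2,.4),(.4,.8)):
        Q=P[(P[:,2]>lo)&(P[:,2]<hi)&(P[:,0]>.3)]
        if len(Q): print(n,lo,hi,len(Q),"x",np.percentile(Q[:,0],[0,2,50,98,100]),"y",np.percentile(Q[:,1],[0,2,50,98,100]))
    Q=P[(P[:,2]>.1)&(P[:,2]<.6)&(P[:,1]<-.3)&(P[:,0]>0)&(P[:,0]<.8)]
    print("right wall",len(Q),np.percentile(Q[:,1],[2,50,98]) if len(Q) else 0)
c=env.read_camera("top"); 
# mat by darkness at tray
W=cloud(c); g=c["img"].max(-1)
sub=np.zeros(g.shape,bool); sub[125:205,190:270]=True
m=sub&(g<85)&(W[...,2]<.02)&(W[...,2]>-.02)&(W[...,0]<.68)
lab=cv2.connectedComponentsWithStats(m.astype(np.uint8)); i=1+np.argmax(lab[2][1:,4]); Q=W[lab[1]==i]
r=cv2.minAreaRect(Q[:,:2].astype(np.float32)); print("mat",len(Q),r,np.median(Q[:,2]))
cv2.imwrite("pics/mask.png",cv2.resize((lab[1]==i).astype(np.uint8)[125:205,190:270]*255,None,fx=7,fy=7))
for uv in [(355,75),(240,75),(295,118),(270,30)]: print(uv,W[uv[1],uv[0]])
E
```

```text
top handle 219 ((0.5519256591796875, 0.06871723383665085), (0.131879061460495, 0.017823010683059692), 72.10758972167969) [0.5501 0.0676 0.1177] [0.1015 0.1198 0.1248]
top bin 665 ((0.5338318943977356, -0.29447102546691895), (0.19843289256095886, 0.2190704047679901), 78.95597839355469) [0.0741 0.0868 0.0918]
top 0.12 0.2 7132 x [0.3004 0.3192 0.6255 1.0204 1.0784] y [-0.5466 -0.5448 -0.4877  0.3724  0.3953]
top 0.2 0.4 10380 x [0.3001 0.3101 0.7941 1.019  1.0657] y [-0.5464 -0.5446 -0.5397  0.0964  0.6799]
top 0.4 0.8 15110 x [0.3    0.3111 0.5519 0.833  0.9116] y [-0.5429 -0.5418 -0.5401 -0.5384 -0.5372]
right wall 31658 [-0.5445 -0.5401 -0.4958]
scene handle 203 ((0.5536851286888123, 0.0685315951704979), (0.13624052703380585, 0.01736609637737274), 72.5743408203125) [0.56   0.084  0.1137] [0.0911 0.1191 0.122 ]
scene bin 607 ((0.5344585180282593, -0.2939780354499817), (0.2060304582118988, 0.21826457977294922), 79.2308349609375) [0.0711 0.0826 0.0897]
scene 0.12 0.2 7499 x [0.3002 0.3374 0.782  1.1682 1.1887] y [-0.5577 -0.5497  0.0586  0.3885  0.3976]
scene 0.2 0.4 18791 x [0.3    0.3129 1.0002 1.1331 1.164 ] y [-0.5562 -0.549  -0.4835  0.6542  0.6836]
scene 0.4 0.8 18122 x [0.3    0.3075 0.7664 1.0806 1.1222] y [-0.5534 -0.5477 -0.5418 -0.5344  0.6065]
right wall 22128 [-0.5495 -0.5417 -0.4968]
mat 773 ((0.5559265613555908, 0.07330094277858734), (0.17064310610294342, 0.21582533419132233), 69.91616821289062) 0.004194740266220765
(355, 75) [ 1.018  -0.4938 -0.2235]
(240, 75) [ 1.017   0.0347 -0.1823]
(295, 118) [ 1.0346 -0.2614 -0.7751]
(270, 30) [ 1.0176 -0.0982  0.1394]
```

View pics/mask.png

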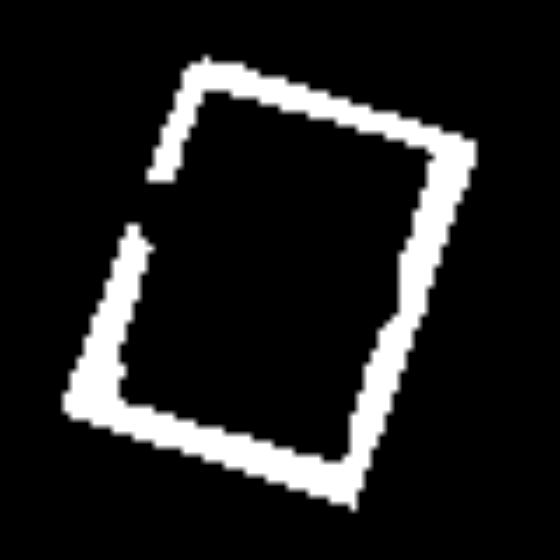

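What could be mistaken for the goal, with top-view pixels:
- **Tubes:** the grey pair in the tray at (219,168) and (234,173), against the brown tube at (165,271), which is the decoy.
- **Pipe:** the ring at (232,150) in the tray.
- **Handle:** the black bar from (210,154) to (244,163), the only one of its kind.

I choose the black bar. It measures 132 x 18 mm, its top is at z 0.12, its centre is at (0.553, 0.069), and its long axis points along 72°. All of this fits the description. Next I raise the arm and travel over.

```bash
python3 -m pendant '[{"tz":-24,"jaw":87},{"tz":-24,"jaw":87},{"tz":-24,"jaw":87},{"tz":-24,"jaw":87},{"tx":-30,"ty":-23,"jaw":87},{"tx":-30,"ty":-23,"jaw":87},{"tx":-30,"ty":-23,"jaw":87},{"tx":-30,"ty":-23,"jaw":87},{"tx":-30,"ty":-23,"jaw":87},{"tx":-30,"ty":-23,"jaw":87},{"tx":-30,"ty":-23,"jaw":87},{"tx":-30,"ty":-23,"jaw":87},{"tx":-30,"ty":-23,"jaw":87},{"tx":-30,"ty":-23,"jaw":87},{"tx":-30,"ty":-23,"jaw":87},{"tx":-30,"ty":-23,"jaw":87},{"tx":-30,"ty":-23,"jaw":87},{"tx":-30,"ty":-23,"jaw":87},{"jaw":87}]'
python3 -m pendant '[{"rz":6},{"rz":6},{"rz":6},{"rz":6},{"rz":6},{"rz":6},{"rz":6},{"rz":6},{"rz":6},{"rz":6},{"rz":6},{"rz":6},{"rz":6},{"rz":6},{"rz":1},{"tz":0}]'
```

```text
invalid input at $[0]: expected keys rx, ry, rz, tx, ty, tz, jaw
invalid input at $[0]: expected keys rx, ry, rz, tx, ty, tz, jaw
```

Every row needs all seven keys.

```bash
python3 -m pendant '[{"rx":0,"ry":0,"rz":0,"tx":0,"ty":0,"tz":-24,"jaw":87},{"rx":0,"ry":0,"rz":0,"tx":0,"ty":0,"tz":-24,"jaw":87},{"rx":0,"ry":0,"rz":0,"tx":0,"ty":0,"tz":-24,"jaw":87},{"rx":0,"ry":0,"rz":0,"tx":0,"ty":0,"tz":-24,"jaw":87},{"rx":0,"ry":0,"rz":0,"tx":-30,"ty":-23,"tz":0,"jaw":87},{"rx":0,"ry":0,"rz":0,"tx":-30,"ty":-23,"tz":0,"jaw":87},{"rx":0,"ry":0,"rz":0,"tx":-30,"ty":-23,"tz":0,"jaw":87},{"rx":0,"ry":0,"rz":0,"tx":-30,"ty":-23,"tz":0,"jaw":87},{"rx":0,"ry":0,"rz":0,"tx":-30,"ty":-23,"tz":0,"jaw":87},{"rx":0,"ry":0,"rz":0,"tx":-30,"ty":-23,"tz":0,"jaw":87},{"rx":0,"ry":0,"rz":0,"tx":-30,"ty":-23,"tz":0,"jaw":87},{"rx":0,"ry":0,"rz":0,"tx":-30,"ty":-23,"tz":0,"jaw":87},{"rx":0,"ry":0,"rz":0,"tx":-30,"ty":-23,"tz":0,"jaw":87},{"rx":0,"ry":0,"rz":0,"tx":-30,"ty":-23,"tz":0,"jaw":87}]'
```

```text
time_s: 1.57
tool_pos: [0.4412, 0.267, 0.3329]
tool_rot: [179.9, 0.0, 156.9]
force: [1.3, 1.1, -0.9]
grip_width: 0.0872
```

```bash
python3 -m pendant '[{"rx":0,"ry":0,"rz":0,"tx":-30,"ty":-23,"tz":0,"jaw":87},{"rx":0,"ry":0,"rz":0,"tx":-30,"ty":-23,"tz":0,"jaw":87},{"rx":0,"ry":0,"rz":0,"tx":-30,"ty":-23,"tz":0,"jaw":87},{"rx":0,"ry":0,"rz":0,"tx":-30,"ty":-23,"tz":0,"jaw":87},{"rx":0,"ry":0,"rz":6,"tx":0,"ty":0,"tz":0,"jaw":87},{"rx":0,"ry":0,"rz":6,"tx":0,"ty":0,"tz":0,"jaw":87},{"rx":0,"ry":0,"rz":6,"tx":0,"ty":0,"tz":0,"jaw":87},{"rx":0,"ry":0,"rz":6,"tx":0,"ty":0,"tz":0,"jaw":87},{"rx":0,"ry":0,"rz":6,"tx":0,"ty":0,"tz":0,"jaw":87},{"rx":0,"ry":0,"rz":6,"tx":0,"ty":0,"tz":0,"jaw":87},{"rx":0,"ry":0,"rz":6,"tx":0,"ty":0,"tz":0,"jaw":87},{"rx":0,"ry":0,"rz":6,"tx":0,"ty":0,"tz":0,"jaw":87},{"rx":0,"ry":0,"rz":6,"tx":0,"ty":0,"tz":0,"jaw":87},{"rx":0,"ry":0,"rz":6,"tx":0,"ty":0,"tz":0,"jaw":87},{"rx":0,"ry":0,"rz":6,"tx":0,"ty":0,"tz":0,"jaw":87},{"rx":0,"ry":0,"rz":6,"tx":0,"ty":0,"tz":0,"jaw":87},{"rx":0,"ry":0,"rz":6,"tx":0,"ty":0,"tz":0,"jaw":87},{"rx":0,"ry":0,"rz":6,"tx":0,"ty":0,"tz":0,"jaw":87},{"rx":0,"ry":0,"rz":0,"tx":0,"ty":0,"tz":0,"jaw":87}]'
python3 - <<'E'
from h import *
np.set_printoptions(precision=4,suppress=True)
o=env.get_obs(); print(o["qpos"],o["tool_pos"],o["tool_rot"])
for n in ("wrist","scene"):
    c=env.read_camera(n); crop(c,0,0,512,384,1.5,f"pics/{n}1.png")
    W=cloud(c); P=W.reshape(-1,3)
    m=(P[:,0]>.45)&(P[:,0]<.7)&(P[:,1]>-.03)&(P[:,1]<.16)
    Q=P[m&(P[:,2]>.105)&(P[:,2]<.128)]
    if len(Q)>10: print(n,"handle",len(Q),cv2.minAreaRect(Q[:,:2].astype(np.float32)),np.percentile(Q[:,2],[5,50,95]))
E
```

```text
time_s: 3.15
tool_pos: [0.515, 0.1371, 0.3327]
tool_rot: [180.0, -0.0, 72.8]
force: [-0.8, 0.2, 1.2]
grip_width: 0.0872
[-37.7331   1.9205  20.6485  91.5289  -0.6847  86.6545 -34.2788] [0.515  0.1371 0.3327] [179.9874  -0.0164  72.7767]
wrist handle 1482 ((0.5528324246406555, 0.06830102950334549), (0.13231447339057922, 0.01738947257399559), 72.0523910522461) [0.11   0.1195 0.1209]
scene handle 162 ((0.5539454221725464, 0.06878984719514847), (0.13709315657615662, 0.016723837703466415), 72.29572296142578) [0.1085 0.12   0.1222]
```

View pics/wrist1.png

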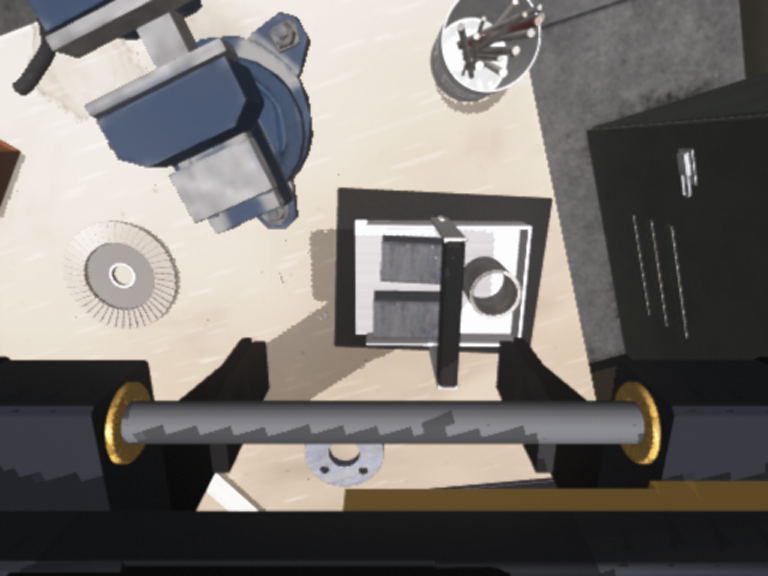

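View pics/scene1.png

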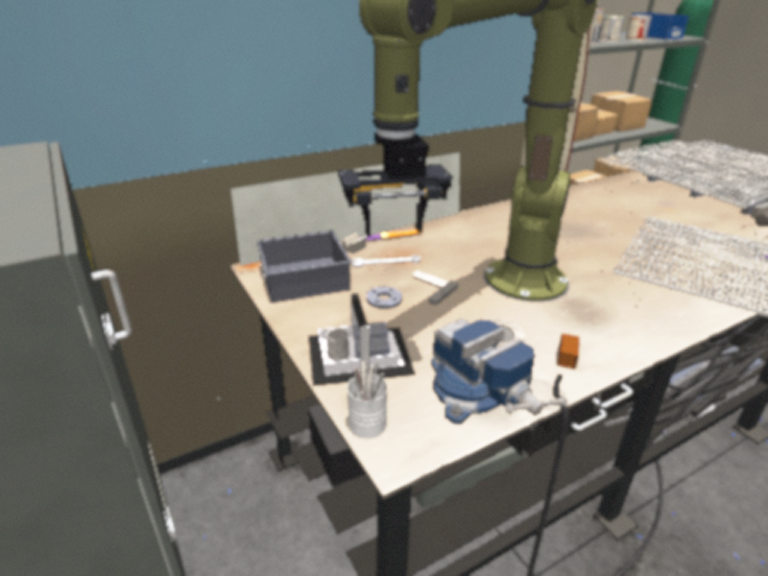

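```bash
python3 -m pendant '[{"rx":0,"ry":0,"rz":0.7,"tx":-18,"ty":19,"tz":0,"jaw":87},{"rx":0,"ry":0,"rz":0,"tx":-18,"ty":19,"tz":0,"jaw":87},{"rx":0,"ry":0,"rz":0,"tx":-18,"ty":19,"tz":0,"jaw":87},{"rx":0,"ry":0,"rz":0,"tx":0,"ty":0,"tz":30,"jaw":87},{"rx":0,"ry":0,"rz":0,"tx":0,"ty":0,"tz":30,"jaw":87},{"rx":0,"ry":0,"rz":0,"tx":0,"ty":0,"tz":30,"jaw":87},{"rx":0,"ry":0,"rz":0,"tx":0,"ty":0,"tz":30,"jaw":60},{"rx":0,"ry":0,"rz":0,"tx":0,"ty":0,"tz":20,"jaw":60},{"rx":0,"ry":0,"rz":0,"tx":0,"ty":0,"tz":0,"jaw":60},{"rx":0,"ry":0,"rz":0,"tx":0,"ty":0,"tz":0,"jaw":60}]'
python3 - <<'E'
from h import *
c=env.read_camera("wrist"); crop(c,0,0,512,384,1.5,"pics/wrist2.png")
E
```

```text
time_s: 4.08
tool_pos: [0.5525, 0.0684, 0.1921]
tool_rot: [-179.9, 0.1, 72.3]
force: [0.6, 0.9, 1.0]
grip_width: 0.068
```

View pics/wrist2.png

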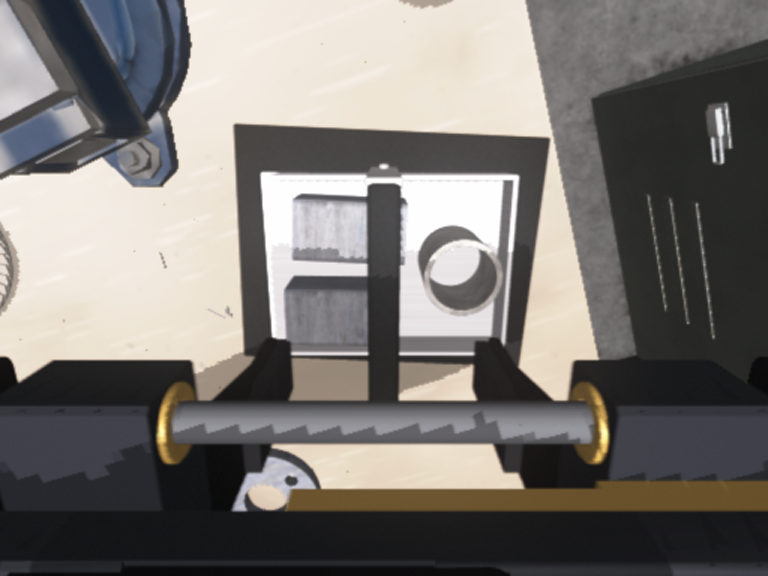

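The bar sits midway between the fingers: bar at column 384, fingers at columns 285 and 480. I lower the tool and grip.

```bash
python3 -m pendant '[{"rx":0,"ry":0,"rz":0,"tx":0,"ty":0,"tz":30,"jaw":50},{"rx":0,"ry":0,"rz":0,"tx":0,"ty":0,"tz":30,"jaw":50},{"rx":0,"ry":0,"rz":0,"tx":0,"ty":0,"tz":20,"jaw":50},{"rx":0,"ry":0,"rz":0,"tx":0,"ty":0,"tz":8,"jaw":50},{"rx":0,"ry":0,"rz":0,"tx":0,"ty":0,"tz":0,"jaw":40},{"rx":0,"ry":0,"rz":0,"tx":0,"ty":0,"tz":0,"jaw":25},{"rx":0,"ry":0,"rz":0,"tx":0,"ty":0,"tz":0,"jaw":18},{"rx":0,"ry":0,"rz":0,"tx":0,"ty":0,"tz":0,"jaw":5},{"rx":0,"ry":0,"rz":0,"tx":0,"ty":0,"tz":0,"jaw":0},{"rx":0,"ry":0,"rz":0,"tx":0,"ty":0,"tz":0,"jaw":0},{"rx":0,"ry":0,"rz":0,"tx":0,"ty":0,"tz":0,"jaw":0},{"rx":0,"ry":0,"rz":0,"tx":0,"ty":0,"tz":0,"jaw":0},{"rx":0,"ry":0,"rz":0,"tx":0,"ty":0,"tz":0,"jaw":0}]' 60
```

```text
time_s: 5.22
tool_pos: [0.5533, 0.0687, 0.1054]
tool_rot: [180.0, -0.0, 72.2]
force: [-1.8, 0.5, 5.7]
grip_width: 0.0158
```

Gripped at 15.8 mm, against the 16 mm bar. I lift slowly.

```bash
python3 -m pendant '[{"rx":0,"ry":0,"rz":0,"tx":0,"ty":0,"tz":-2,"jaw":0},{"rx":0,"ry":0,"rz":0,"tx":0,"ty":0,"tz":-4,"jaw":0},{"rx":0,"ry":0,"rz":0,"tx":0,"ty":0,"tz":-6,"jaw":0},{"rx":0,"ry":0,"rz":0,"tx":0,"ty":0,"tz":-8,"jaw":0},{"rx":0,"ry":0,"rz":0,"tx":0,"ty":0,"tz":-10,"jaw":0},{"rx":0,"ry":0,"rz":0,"tx":0,"ty":0,"tz":-12,"jaw":0},{"rx":0,"ry":0,"rz":0,"tx":0,"ty":0,"tz":-14,"jaw":0},{"rx":0,"ry":0,"rz":0,"tx":0,"ty":0,"tz":-14,"jaw":0},{"rx":0,"ry":0,"rz":0,"tx":0,"ty":0,"tz":-14,"jaw":0},{"rx":0,"ry":0,"rz":0,"tx":0,"ty":0,"tz":-14,"jaw":0},{"rx":0,"ry":0,"rz":0,"tx":0,"ty":0,"tz":-14,"jaw":0},{"rx":0,"ry":0,"rz":0,"tx":0,"ty":0,"tz":-14,"jaw":0},{"rx":0,"ry":0,"rz":0,"tx":0,"ty":0,"tz":-12,"jaw":0},{"rx":0,"ry":0,"rz":0,"tx":0,"ty":0,"tz":-8,"jaw":0},{"rx":0,"ry":0,"rz":0,"tx":0,"ty":0,"tz":-4,"jaw":0},{"rx":0,"ry":0,"rz":0,"tx":0,"ty":0,"tz":0,"jaw":0},{"rx":0,"ry":0,"rz":0,"tx":0,"ty":0,"tz":0,"jaw":0}]'
python3 - <<'E'
from h import *
c=env.read_camera("wrist"); crop(c,0,0,512,384,1.5,"pics/wrist3.png")
c=env.read_camera("scene"); crop(c,140,120,340,270,4,"pics/scene3.png")
o=env.get_obs(); print(o["qpos"],o["tool_pos"],o["tool_rot"],o["force"])
E
```

```text
time_s: 6.63
tool_pos: [0.5528, 0.0684, 0.2542]
tool_rot: [-180.0, 0.0, 72.2]
force: [-0.4, 0.1, -7.5]
grip_width: 0.0154
[-32.61720258   6.60180056  24.90251917  95.99834947  -2.82452133
  78.12627273 -25.05094534] [0.55246569 0.06838317 0.25354633] [-1.79911644e+02  5.43302294e-02  7.22224494e+01] [-0.73923099  0.31204615 -8.05900778]
```

View pics/wrist3.png

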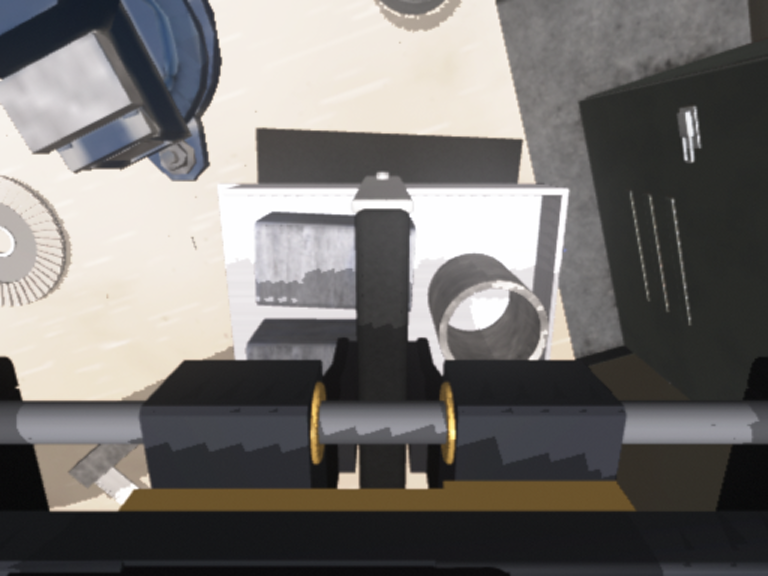

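View pics/scene3.png

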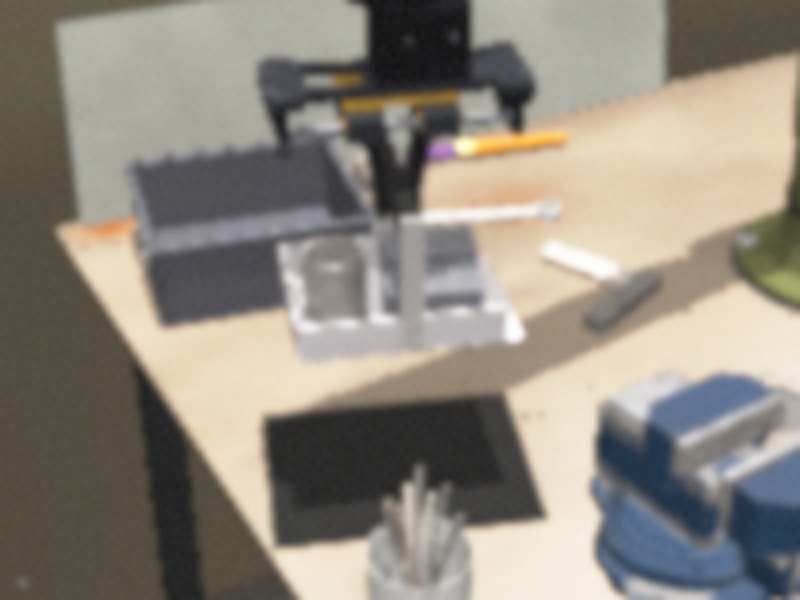

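The tray is lifted with the pipe at (487,310) and the tubes at (310,260) and (300,345) still in it. I carry it level towards the bin.

```bash
python3 -m pendant '[{"rx":0,"ry":0,"rz":0,"tx":-4.2,"ty":2.7,"tz":0,"jaw":0},{"rx":0,"ry":0,"rz":0,"tx":-8.4,"ty":5.4,"tz":0,"jaw":0},{"rx":0,"ry":0,"rz":0,"tx":-12.6,"ty":8.1,"tz":0,"jaw":0},{"rx":0,"ry":0,"rz":0,"tx":-16.8,"ty":10.9,"tz":0,"jaw":0},{"rx":0,"ry":0,"rz":0,"tx":-16.8,"ty":10.9,"tz":0,"jaw":0},{"rx":0,"ry":0,"rz":0,"tx":-16.8,"ty":10.9,"tz":0,"jaw":0},{"rx":0,"ry":0,"rz":0,"tx":-16.8,"ty":10.9,"tz":0,"jaw":0},{"rx":0,"ry":0,"rz":0,"tx":-16.8,"ty":10.9,"tz":0,"jaw":0},{"rx":0,"ry":0,"rz":0,"tx":-16.8,"ty":10.9,"tz":0,"jaw":0},{"rx":0,"ry":0,"rz":0,"tx":-16.8,"ty":10.9,"tz":0,"jaw":0},{"rx":0,"ry":0,"rz":0,"tx":-16.8,"ty":10.9,"tz":0,"jaw":0},{"rx":0,"ry":0,"rz":0,"tx":-12.6,"ty":8.1,"tz":0,"jaw":0},{"rx":0,"ry":0,"rz":0,"tx":-8.4,"ty":5.4,"tz":0,"jaw":0},{"rx":0,"ry":0,"rz":0,"tx":-4.2,"ty":2.7,"tz":0,"jaw":0},{"rx":0,"ry":0,"rz":0,"tx":0,"ty":0,"tz":0,"jaw":0}]'
python3 - <<'E'
from h import *
np.set_printoptions(precision=4,suppress=True)
c=env.read_camera("scene"); crop(c,140,120,340,270,4,"pics/scene4.png")
W=cloud(c); g=c["img"].max(-1)
m=(g<70)&(abs(W[...,2])<.02)&(W[...,0]<.72)&(W[...,0]>.4)&(W[...,1]>-.08)&(W[...,1]<.2)
lab=cv2.connectedComponentsWithStats(m.astype(np.uint8)); i=1+np.argmax(lab[2][1:,4]); Q=W[lab[1]==i]
print("mat",len(Q),cv2.minAreaRect(Q[:,:2].astype(np.float32)),np.median(Q,0))
o=env.get_obs(); print(o["qpos"],o["tool_pos"],o["tool_rot"],o["force"])
E
```

```text
time_s: 7.98
tool_pos: [0.6103, -0.1459, 0.2543]
tool_rot: [-180.0, 0.1, 72.1]
force: [0.2, 0.7, -7.3]
grip_width: 0.0152
mat 1513 ((0.557117223739624, 0.07493795454502106), (0.1600782573223114, 0.2003595530986786), 69.56434631347656) [0.5594 0.0712 0.0038]
[-15.8604  16.6424  33.2773  86.2499  -9.1972  79.8953   0.1214] [ 0.6103 -0.1441  0.2542] [-179.9528   -0.011    72.1847] [-0.6231  0.8404 -8.7761]
```

View pics/scene4.png

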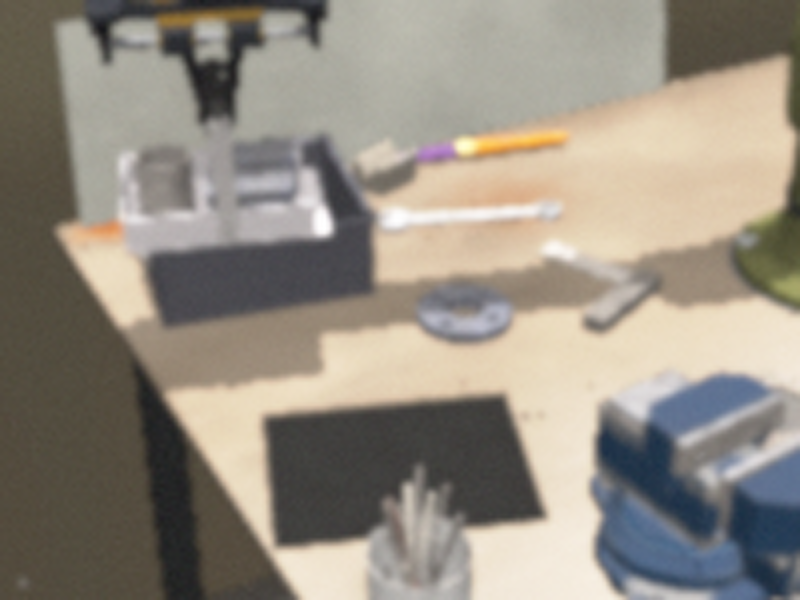

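```bash
python3 -m pendant '[{"rx":0,"ry":0,"rz":0,"tx":-4.2,"ty":2.7,"tz":0,"jaw":0},{"rx":0,"ry":0,"rz":0,"tx":-8.4,"ty":5.4,"tz":0,"jaw":0},{"rx":0,"ry":0,"rz":0,"tx":-12.6,"ty":8.1,"tz":0,"jaw":0},{"rx":0,"ry":0,"rz":0,"tx":-14.3,"ty":9.2,"tz":0,"jaw":0},{"rx":0,"ry":0,"rz":0,"tx":-14.3,"ty":9.2,"tz":0,"jaw":0},{"rx":0,"ry":0,"rz":0,"tx":-14.3,"ty":9.2,"tz":0,"jaw":0},{"rx":0,"ry":0,"rz":0,"tx":-14.3,"ty":9.2,"tz":0,"jaw":0},{"rx":0,"ry":0,"rz":0,"tx":-14.3,"ty":9.2,"tz":0,"jaw":0},{"rx":0,"ry":0,"rz":0,"tx":-14.3,"ty":9.2,"tz":0,"jaw":0},{"rx":0,"ry":0,"rz":0,"tx":-14.3,"ty":9.2,"tz":0,"jaw":0},{"rx":0,"ry":0,"rz":0,"tx":-12.6,"ty":8.1,"tz":0,"jaw":0},{"rx":0,"ry":0,"rz":0,"tx":-8.4,"ty":5.4,"tz":0,"jaw":0},{"rx":0,"ry":0,"rz":0,"tx":-4.2,"ty":2.7,"tz":2,"jaw":0},{"rx":0,"ry":0,"rz":-1,"tx":0,"ty":0,"tz":4,"jaw":0},{"rx":0,"ry":0,"rz":-2,"tx":0,"ty":0,"tz":6,"jaw":0},{"rx":0,"ry":0,"rz":-2,"tx":0,"ty":0,"tz":6,"jaw":0},{"rx":0,"ry":0,"rz":-1,"tx":0,"ty":0,"tz":6,"jaw":0},{"rx":0,"ry":0,"rz":-1,"tx":0,"ty":0,"tz":4,"jaw":0},{"rx":0,"ry":0,"rz":0,"tx":0,"ty":0,"tz":2,"jaw":0},{"rx":0,"ry":0,"rz":0,"tx":0,"ty":0,"tz":0,"jaw":0}]'
python3 - <<'E'
from h import *
np.set_printoptions(precision=4,suppress=True)
c=env.read_camera("scene"); crop(c,140,100,340,250,4,"pics/scene5.png")
c=env.read_camera("wrist"); crop(c,0,0,512,384,1.5,"pics/wrist5.png")
c=env.read_camera("top"); crop(c,260,90,400,220,5,"pics/top5.png")
o=env.get_obs(); print(o["qpos"],o["tool_pos"],o["tool_rot"],o["force"])
E
```

```text
time_s: 9.7
tool_pos: [0.6566, -0.3161, 0.2238]
tool_rot: [-179.9, -0.0, 79.2]
force: [0.2, 0.8, -8.0]
grip_width: 0.0152
[  2.0392  31.1095  33.4199  71.8336 -16.7244  81.7455  23.1787] [ 0.657  -0.3169  0.2251] [179.9538   0.0036  79.2172] [ 0.3835  0.0868 -7.3596]
```

View pics/scene5.png

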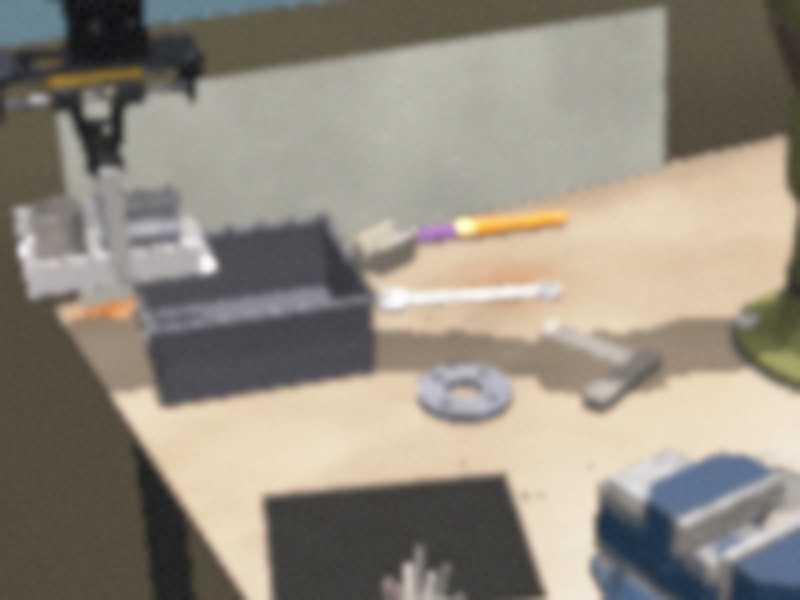

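View pics/wrist5.png

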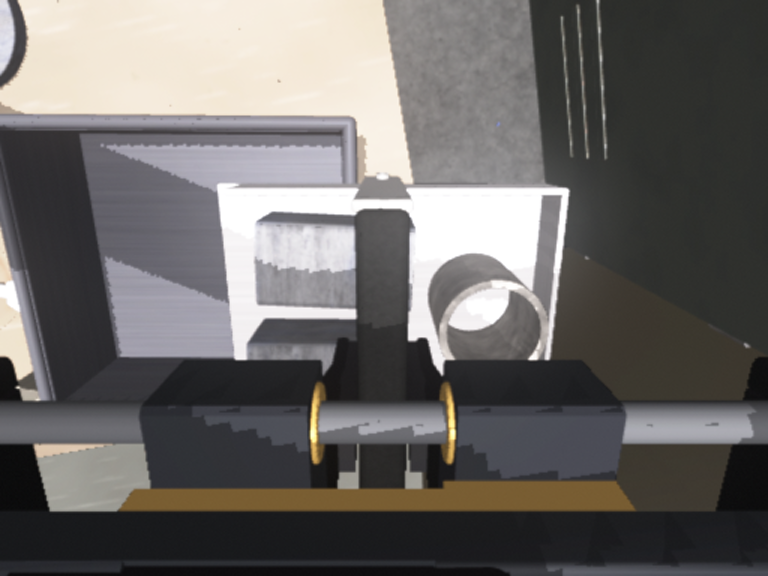

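View pics/top5.png

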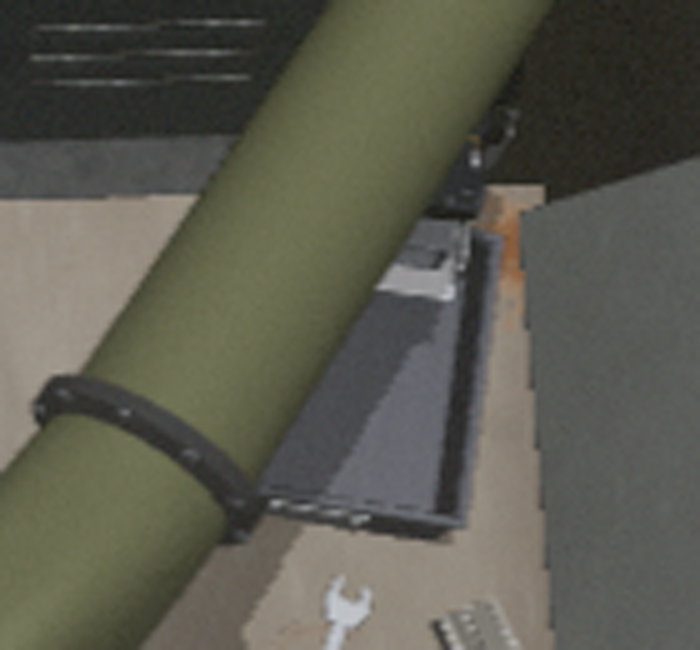

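The lip is over the bin, about 4 cm past its centre towards the back, and all the offcuts are in the tray. I tip about the lip: rx negative, with ty −1.72 and tz −1.48 mm per degree.

```bash
python3 -m pendant '[{"rx":-1,"ry":0,"rz":0,"tx":0,"ty":-1.7,"tz":-1.5,"jaw":0},{"rx":-2,"ry":0,"rz":0,"tx":0,"ty":-3.4,"tz":-3,"jaw":0},{"rx":-2,"ry":0,"rz":0,"tx":0,"ty":-3.4,"tz":-3,"jaw":0},{"rx":-2,"ry":0,"rz":0,"tx":0,"ty":-3.4,"tz":-3,"jaw":0},{"rx":-2,"ry":0,"rz":0,"tx":0,"ty":-3.4,"tz":-3,"jaw":0},{"rx":-2,"ry":0,"rz":0,"tx":0,"ty":-3.4,"tz":-3,"jaw":0},{"rx":-1,"ry":0,"rz":0,"tx":0,"ty":-1.7,"tz":-1.5,"jaw":0},{"rx":-1,"ry":0,"rz":0,"tx":0,"ty":-1.7,"tz":-1.5,"jaw":0},{"rx":0,"ry":0,"rz":0,"tx":0,"ty":0,"tz":0,"jaw":0},{"rx":0,"ry":0,"rz":0,"tx":0,"ty":0,"tz":0,"jaw":0}]'
python3 - <<'E'
from h import *
np.set_printoptions(precision=4,suppress=True)
c=env.read_camera("scene"); crop(c,140,100,340,250,4,"pics/scene6.png")
o=env.get_obs(); print(o["qpos"],o["tool_pos"],o["tool_rot"],o["force"])
from scipy.spatial.transform import Rotation as R
T=R.from_euler('xyz',o["tool_rot"],degrees=True)
print("lip",o["tool_pos"]+T.apply([0,-.085,.0984]))
E
```

```text
time_s: 10.68
tool_pos: [0.6331, -0.3123, 0.242]
tool_rot: [167.0, -0.0, 79.2]
force: [0.5, -0.4, -7.7]
grip_width: 0.0155
[ -1.6154  17.7228  34.2163  87.7052 -15.5689  65.7744  24.4573] [ 0.6335 -0.3122  0.2418] [167.0134  -0.0141  79.2387] [ 0.332  -0.1815 -7.2073]
lip [ 0.5739 -0.3008  0.1268]
```

View pics/scene6.png

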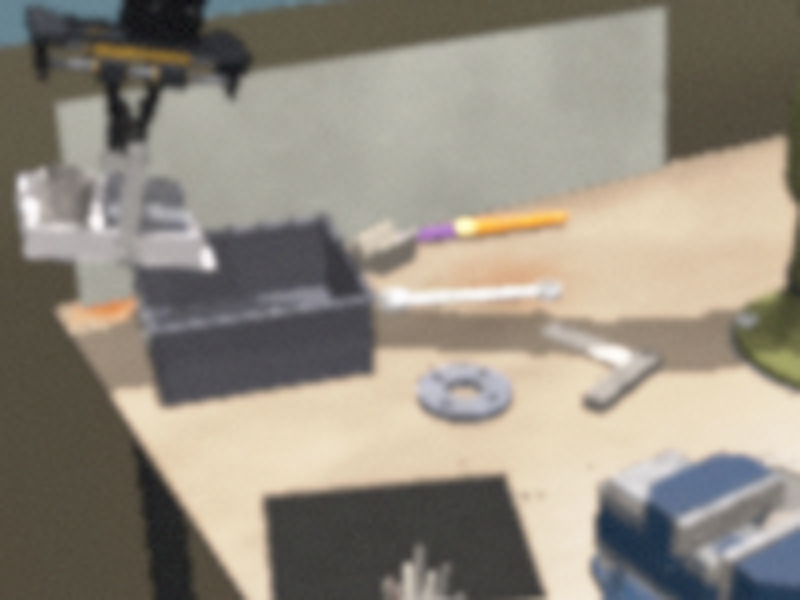

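The tilt direction is right and the lip is holding at (0.574, −0.301, 0.127). I continue slowly through the sliding angle.

```bash
python3 -m pendant '[{"rx":-1,"ry":0,"rz":0,"tx":0,"ty":-1.7,"tz":-1.5,"jaw":0},{"rx":-1,"ry":0,"rz":0,"tx":0,"ty":-1.7,"tz":-1.5,"jaw":0},{"rx":-1,"ry":0,"rz":0,"tx":0,"ty":-1.7,"tz":-1.5,"jaw":0},{"rx":-1,"ry":0,"rz":0,"tx":0,"ty":-1.7,"tz":-1.5,"jaw":0},{"rx":-1,"ry":0,"rz":0,"tx":0,"ty":-1.7,"tz":-1.5,"jaw":0},{"rx":-1,"ry":0,"rz":0,"tx":0,"ty":-1.7,"tz":-1.5,"jaw":0},{"rx":-1,"ry":0,"rz":0,"tx":0,"ty":-1.7,"tz":-1.5,"jaw":0},{"rx":-1,"ry":0,"rz":0,"tx":0,"ty":-1.7,"tz":-1.5,"jaw":0},{"rx":-1,"ry":0,"rz":0,"tx":0,"ty":-1.7,"tz":-1.5,"jaw":0},{"rx":-1,"ry":0,"rz":0,"tx":0,"ty":-1.7,"tz":-1.5,"jaw":0},{"rx":-1,"ry":0,"rz":0,"tx":0,"ty":-1.7,"tz":-1.5,"jaw":0},{"rx":0,"ry":0,"rz":0,"tx":0,"ty":0,"tz":0,"jaw":0},{"rx":0,"ry":0,"rz":0,"tx":0,"ty":0,"tz":0,"jaw":0},{"rx":0,"ry":0,"rz":0,"tx":0,"ty":0,"tz":0,"jaw":0},{"rx":0,"ry":0,"rz":0,"tx":0,"ty":0,"tz":0,"jaw":0},{"rx":0,"ry":0,"rz":0,"tx":0,"ty":0,"tz":0,"jaw":0}]'
cat > look.py <<'E'
from h import *
import sys
from scipy.spatial.transform import Rotation as R
np.set_printoptions(precision=4,suppress=True)
c=env.read_camera("scene"); a=cv2.resize(c["img"][100:250,140:340,::-1],None,fx=2.9,fy=2.9,interpolation=cv2.INTER_CUBIC)
w=env.read_camera("wrist")["img"][...,::-1]
cv2.imwrite(f"pics/s{sys.argv[1]}.png",a); cv2.imwrite(f"pics/w{sys.argv[1]}.png",w)
o=env.get_obs(); T=R.from_euler('xyz',o["tool_rot"],degrees=True)
print(o["time_s"],o["qpos"],o["tool_pos"],o["tool_rot"],o["force"],"lip",o["tool_pos"]+T.apply([0,-.085,.0984]))
E
python3 look.py 7
```

```text
time_s: 12.07
tool_pos: [0.6112, -0.3081, 0.2516]
tool_rot: [156.0, 0.0, 79.2]
force: [-0.2, -0.4, -8.2]
grip_width: 0.0157
12.1667 [ -3.3869   6.6238  34.2033 100.2872 -14.4415  52.1634  25.7877] [ 0.6111 -0.3082  0.2516] [156.0113   0.0105  79.2293] [-0.2655 -0.7624 -7.1233] lip [ 0.5741 -0.3012  0.1271]
```

View pics/s7.png

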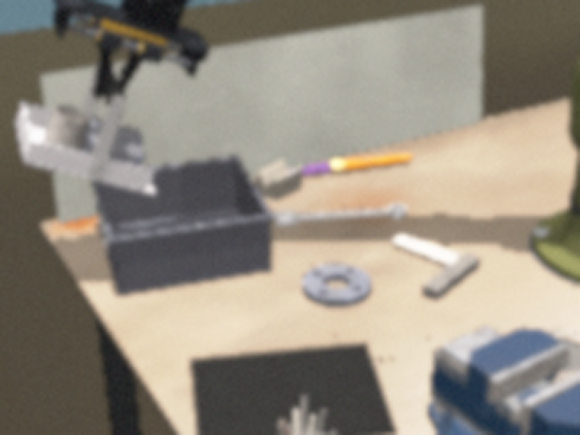

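View pics/w7.png

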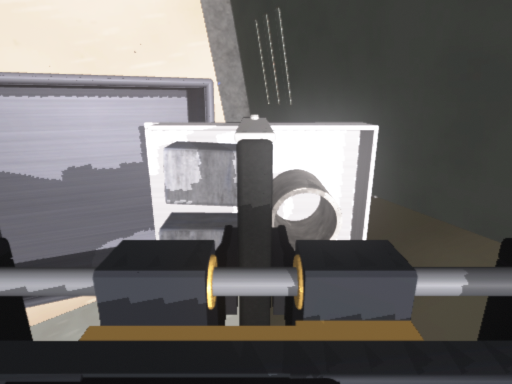

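At 24° nothing has left the tray yet, and the force is still about 7.5 N. I tip further.

```bash
python3 -m pendant '[{"rx":-1,"ry":0,"rz":0,"tx":0,"ty":-1.7,"tz":-1.5,"jaw":0},{"rx":-1,"ry":0,"rz":0,"tx":0,"ty":-1.7,"tz":-1.5,"jaw":0},{"rx":-1,"ry":0,"rz":0,"tx":0,"ty":-1.7,"tz":-1.5,"jaw":0},{"rx":-1,"ry":0,"rz":0,"tx":0,"ty":-1.7,"tz":-1.5,"jaw":0},{"rx":-1,"ry":0,"rz":0,"tx":0,"ty":-1.7,"tz":-1.5,"jaw":0},{"rx":-1,"ry":0,"rz":0,"tx":0,"ty":-1.7,"tz":-1.5,"jaw":0},{"rx":0,"ry":0,"rz":0,"tx":0,"ty":0,"tz":0,"jaw":0},{"rx":0,"ry":0,"rz":0,"tx":0,"ty":0,"tz":0,"jaw":0},{"rx":0,"ry":0,"rz":0,"tx":0,"ty":0,"tz":0,"jaw":0},{"rx":0,"ry":0,"rz":0,"tx":0,"ty":0,"tz":0,"jaw":0},{"rx":0,"ry":0,"rz":0,"tx":0,"ty":0,"tz":0,"jaw":0},{"rx":0,"ry":0,"rz":0,"tx":0,"ty":0,"tz":0,"jaw":0}]'
python3 look.py 8
```

```text
time_s: 13.17
tool_pos: [0.5987, -0.306, 0.2561]
tool_rot: [149.9, 0.0, 79.2]
force: [-0.3, -0.2, -2.6]
grip_width: 0.0156
13.2667 [ -3.6154   0.8317  33.936  106.8441 -14.3347  44.7303  27.1469] [ 0.5984 -0.3059  0.2557] [149.9507   0.0163  79.2204] [ 0.3158  0.5253 -2.7382] lip [ 0.5745 -0.3014  0.1279]
```

View pics/w8.png

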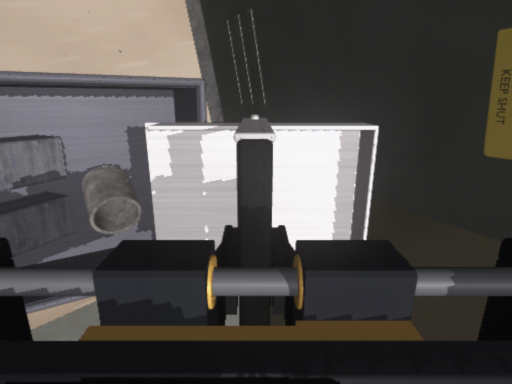

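All three offcuts are in the bin: tubes at (30,160) and (35,215), pipe at (110,198). The tray is empty and the force has dropped to 2.7 N. I level the tray about the lip and raise it.

```bash
python3 -m pendant '[{"rx":2,"ry":0,"rz":0,"tx":0,"ty":3.4,"tz":3,"jaw":0},{"rx":3,"ry":0,"rz":0,"tx":0,"ty":5.1,"tz":4.4,"jaw":0},{"rx":3,"ry":0,"rz":0,"tx":0,"ty":5.1,"tz":4.4,"jaw":0},{"rx":3,"ry":0,"rz":0,"tx":0,"ty":5.1,"tz":4.4,"jaw":0},{"rx":3,"ry":0,"rz":0,"tx":0,"ty":5.1,"tz":4.4,"jaw":0},{"rx":3,"ry":0,"rz":0,"tx":0,"ty":5.1,"tz":4.4,"jaw":0},{"rx":3,"ry":0,"rz":0,"tx":0,"ty":5.1,"tz":4.4,"jaw":0},{"rx":3,"ry":0,"rz":0,"tx":0,"ty":5.1,"tz":4.4,"jaw":0},{"rx":3,"ry":0,"rz":0,"tx":0,"ty":5.1,"tz":4.4,"jaw":0},{"rx":3,"ry":0,"rz":0,"tx":0,"ty":5.1,"tz":4.4,"jaw":0},{"rx":1,"ry":0,"rz":0,"tx":0,"ty":1.7,"tz":1.5,"jaw":0},{"rx":0,"ry":0,"rz":0,"tx":0,"ty":0,"tz":-10,"jaw":0},{"rx":0,"ry":0,"rz":0,"tx":0,"ty":0,"tz":-20,"jaw":0},{"rx":0,"ry":0,"rz":0,"tx":0,"ty":0,"tz":-10,"jaw":0},{"rx":0,"ry":0,"rz":0,"tx":0,"ty":0,"tz":0,"jaw":0},{"rx":0,"ry":0,"rz":0,"tx":0,"ty":0,"tz":0,"jaw":0}]'
python3 look.py 9
```

```text
time_s: 14.6
tool_pos: [0.6576, -0.3177, 0.2696]
tool_rot: [179.8, 0.0, 79.2]
force: [-0.0, -0.1, -3.9]
grip_width: 0.0153
14.7 [  2.1851  30.4713  34.1789  67.9637 -16.6326  86.2539  22.8532] [ 0.6571 -0.3169  0.2674] [179.9917  -0.0444  79.2082] [ 0.6201 -0.1286 -3.8201] lip [ 0.5737 -0.3009  0.169 ]
```

View pics/s9.png

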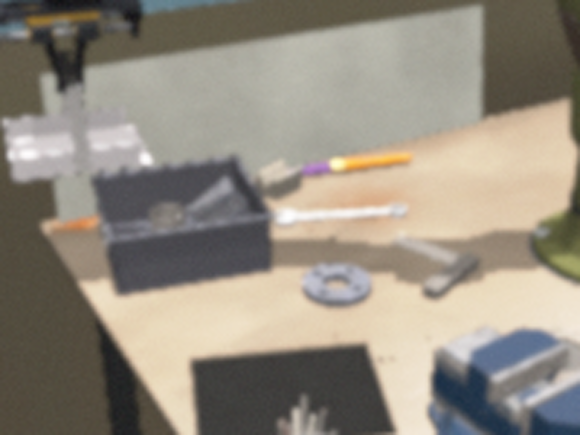

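View pics/w9.png

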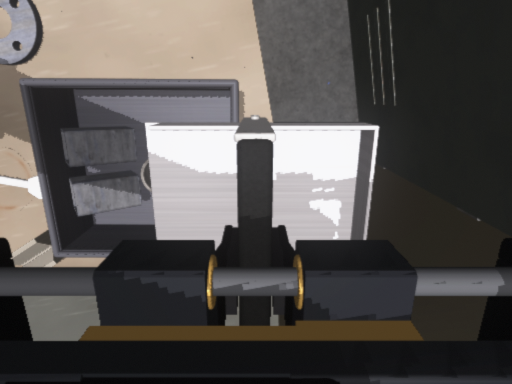

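```bash
python3 -m pendant '[{"rx":0,"ry":0,"rz":0,"tx":9,"ty":-4.3,"tz":0,"jaw":0},{"rx":0,"ry":0,"rz":0,"tx":18.1,"ty":-8.5,"tz":0,"jaw":0},{"rx":0,"ry":0,"rz":0,"tx":27.1,"ty":-12.8,"tz":0,"jaw":0},{"rx":0,"ry":0,"rz":0,"tx":27.1,"ty":-12.8,"tz":0,"jaw":0},{"rx":0,"ry":0,"rz":0,"tx":27.1,"ty":-12.8,"tz":0,"jaw":0},{"rx":0,"ry":0,"rz":0,"tx":27.1,"ty":-12.8,"tz":0,"jaw":0},{"rx":0,"ry":0,"rz":0,"tx":27.1,"ty":-12.8,"tz":0,"jaw":0},{"rx":0,"ry":0,"rz":0,"tx":27.1,"ty":-12.8,"tz":0,"jaw":0},{"rx":0,"ry":0,"rz":0,"tx":27.1,"ty":-12.8,"tz":0,"jaw":0},{"rx":0,"ry":0,"rz":0,"tx":27.1,"ty":-12.8,"tz":0,"jaw":0},{"rx":0,"ry":0,"rz":0,"tx":27.1,"ty":-12.8,"tz":0,"jaw":0},{"rx":0,"ry":0,"rz":0,"tx":27.1,"ty":-12.8,"tz":0,"jaw":0},{"rx":0,"ry":0,"rz":0,"tx":27.1,"ty":-12.8,"tz":0,"jaw":0},{"rx":0,"ry":0,"rz":0,"tx":22.6,"ty":-10.7,"tz":0,"jaw":0},{"rx":0,"ry":0,"rz":0,"tx":13.6,"ty":-6.4,"tz":0,"jaw":0},{"rx":0,"ry":0,"rz":3.1,"tx":4.5,"ty":-2.1,"tz":0,"jaw":0},{"rx":0,"ry":0,"rz":3.1,"tx":0,"ty":0,"tz":0,"jaw":0},{"rx":0,"ry":0,"rz":3.1,"tx":0,"ty":0,"tz":0,"jaw":0},{"rx":0,"ry":0,"rz":0,"tx":0,"ty":0,"tz":0,"jaw":0},{"rx":0,"ry":0,"rz":0,"tx":0,"ty":0,"tz":0,"jaw":0}]'
python3 look.py 10
python3 - <<'E'
from h import *
np.set_printoptions(precision=4,suppress=True)
c=env.read_camera("wrist"); W=cloud(c); o=env.get_obs(); p=o["tool_pos"]
for n in ("wrist","scene"):
    c=env.read_camera(n); W=cloud(c).reshape(-1,3)
    Q=W[(abs(W[:,0]-p[0])<.09)&(abs(W[:,1]-p[1])<.09)&(abs(W[:,2]-(p[2]-.098))<.012)]
    A=np.c_[Q[:,:2]-p[:2],np.ones(len(Q))]; s=np.linalg.lstsq(A,Q[:,2],rcond=None)[0]; print(n,len(Q),"slopes rad",s[:2],"floor z",s[2],"below tcp",p[2]-s[2])
c=env.read_camera("scene"); W=cloud(c).reshape(-1,3); b=np.array([.534,-.294]); a=np.radians(-11); d=W[:,:2]-b
x=d@[np.cos(a),np.sin(a)]; y=d@[-np.sin(a),np.cos(a)]
Q=W[(abs(x)<.097)&(abs(y)<.087)]; print("bin contents z",np.percentile(Q[:,2],[1,5,50,95,99]))
crop(c,150,130,240,210,8,"pics/bin10.png")
c=env.read_camera("top"); crop(c,280,110,380,210,6,"pics/bint10.png")
E
```

```text
time_s: 16.37
tool_pos: [0.5555, 0.0751, 0.2671]
tool_rot: [-180.0, 0.0, 70.0]
force: [0.6, -0.5, -2.4]
grip_width: 0.0155
16.4667 [-33.375    6.7345  25.2087  94.3072  -2.9269  79.6293 -27.7878] [0.5558 0.0748 0.2674] [-179.9735   -0.004    70.0026] [-0.4247  0.4909 -3.3333] lip [0.4759 0.1039 0.169 ]
wrist 18762 slopes rad [0.0059 0.0007] floor z 0.16802396885792006 below tcp 0.09939453250466437
scene 937 slopes rad [0.0076 0.013 ] floor z 0.17118679009887117 below tcp 0.09623171126371327
bin contents z [-0.7866 -0.7839 -0.538   0.0695  0.0777]
```

View pics/w10.png

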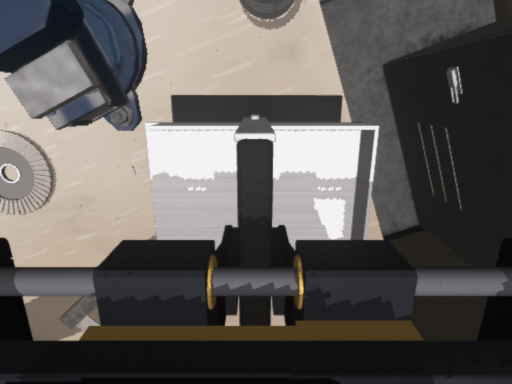

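View pics/bint10.png

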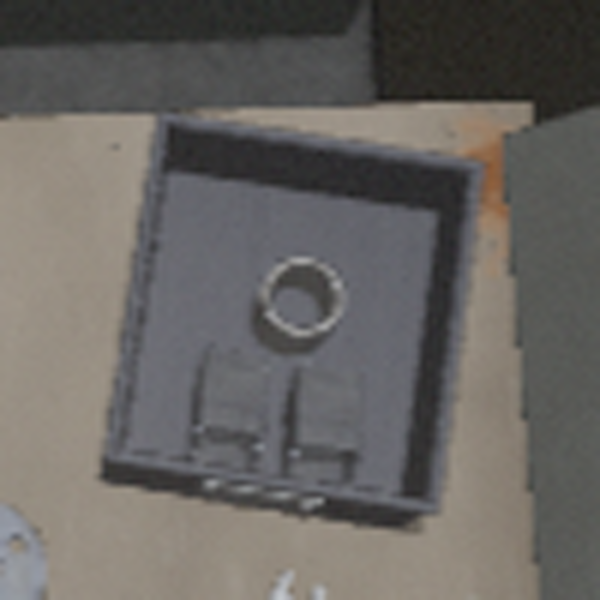

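View pics/s10.png

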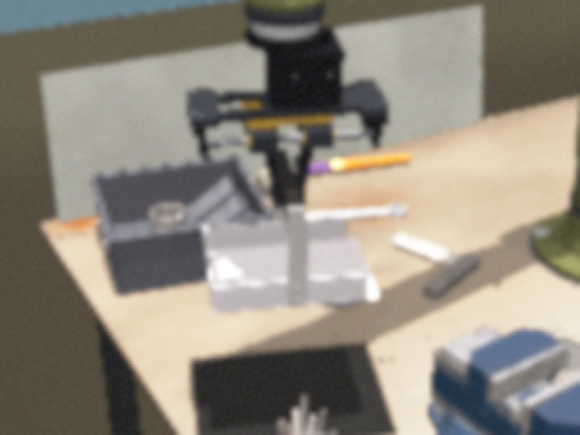

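The tray is level to within 0.01 rad and over the mat. The offcuts lie in the bin with their tops below 0.078 m: pipe at (303,297), tubes at (233,400) and (325,410) in the top crop. I set the tray down.

```bash
python3 -m pendant '[{"rx":0,"ry":0,"rz":0.1,"tx":0,"ty":0,"tz":8,"jaw":0},{"rx":0,"ry":0,"rz":0,"tx":0,"ty":0,"tz":16,"jaw":0},{"rx":0,"ry":0,"rz":0,"tx":0,"ty":0,"tz":20,"jaw":0},{"rx":0,"ry":0,"rz":0,"tx":0,"ty":0,"tz":20,"jaw":0},{"rx":0,"ry":0,"rz":0,"tx":0,"ty":0,"tz":20,"jaw":0},{"rx":0,"ry":0,"rz":0,"tx":0,"ty":0,"tz":20,"jaw":0},{"rx":0,"ry":0,"rz":0,"tx":0,"ty":0,"tz":20,"jaw":0},{"rx":0,"ry":0,"rz":0,"tx":0,"ty":0,"tz":16,"jaw":0},{"rx":0,"ry":0,"rz":0,"tx":0,"ty":0,"tz":10,"jaw":0},{"rx":0,"ry":0,"rz":0,"tx":0,"ty":0,"tz":5,"jaw":0},{"rx":0,"ry":0,"rz":0,"tx":0,"ty":0,"tz":2,"jaw":0},{"rx":0,"ry":0,"rz":0,"tx":0,"ty":0,"tz":0,"jaw":0},{"rx":0,"ry":0,"rz":0,"tx":0,"ty":0,"tz":0,"jaw":0}]'
```

```text
time_s: 17.8
tool_pos: [0.557, 0.0748, 0.1115]
tool_rot: [179.9, -0.1, 69.8]
force: [-1.2, 0.1, -2.7]
grip_width: 0.0154
```

```bash
python3 -m pendant '[{"rx":0,"ry":0,"rz":0,"tx":0,"ty":0,"tz":2,"jaw":0},{"rx":0,"ry":0,"rz":0,"tx":0,"ty":0,"tz":2,"jaw":0},{"rx":0,"ry":0,"rz":0,"tx":0,"ty":0,"tz":1,"jaw":0},{"rx":0,"ry":0,"rz":0,"tx":0,"ty":0,"tz":0,"jaw":0},{"rx":0,"ry":0,"rz":0,"tx":0,"ty":0,"tz":0,"jaw":0}]'
```

```text
time_s: 18.22
tool_pos: [0.5563, 0.0747, 0.1057]
tool_rot: [180.0, -0.0, 69.8]
force: [0.5, -0.2, -3.0]
grip_width: 0.0155
```

```bash
python3 look.py 11
```

```text
18.3167 [-31.9733  14.1047  24.6023 105.668   -6.6286  61.6103 -25.0472] [0.5564 0.0747 0.1057] [179.9905  -0.0114  69.8199] [ 0.4229 -0.2154 -2.7408] lip [0.4766 0.104  0.0073]
```

View pics/w11.png

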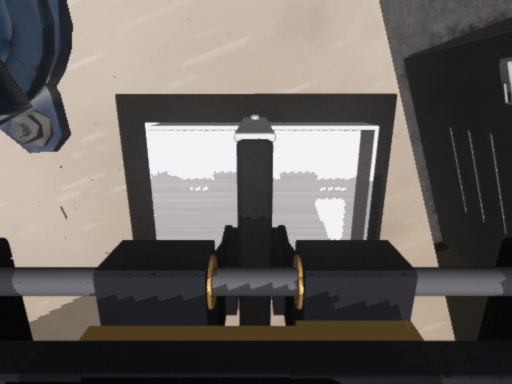

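Square on the mat: mat edges at columns 123 and 388, tray edges at columns 150 and 375. It isn't bearing weight yet, so I ease down a little more.

```bash
python3 -m pendant '[{"rx":0,"ry":0,"rz":0,"tx":0,"ty":0,"tz":1,"jaw":0},{"rx":0,"ry":0,"rz":0,"tx":0,"ty":0,"tz":0,"jaw":0},{"rx":0,"ry":0,"rz":0,"tx":0,"ty":0,"tz":0,"jaw":0}]'
```

```text
time_s: 18.57
tool_pos: [0.5565, 0.0747, 0.1054]
tool_rot: [180.0, -0.0, 69.8]
force: [-2.2, -0.1, 4.4]
grip_width: 0.0155
```

Contact: the force is now +4.4 N upward. I open slowly and check before retreating.

```bash
python3 -m pendant '[{"rx":0,"ry":0,"rz":0,"tx":0,"ty":0,"tz":0,"jaw":20},{"rx":0,"ry":0,"rz":0,"tx":0,"ty":0,"tz":0,"jaw":30},{"rx":0,"ry":0,"rz":0,"tx":0,"ty":0,"tz":0,"jaw":45},{"rx":0,"ry":0,"rz":0,"tx":0,"ty":0,"tz":0,"jaw":60},{"rx":0,"ry":0,"rz":0,"tx":0,"ty":0,"tz":0,"jaw":60},{"rx":0,"ry":0,"rz":0,"tx":0,"ty":0,"tz":0,"jaw":60},{"rx":0,"ry":0,"rz":0,"tx":0,"ty":0,"tz":0,"jaw":60}]'
```

```text
time_s: 19.15
tool_pos: [0.5563, 0.0747, 0.1045]
tool_rot: [180.0, 0.0, 69.8]
force: [-0.4, -1.1, -0.3]
grip_width: 0.0524
```

```bash
python3 -m pendant '[{"rx":0,"ry":0,"rz":0,"tx":0,"ty":0,"tz":-5,"jaw":60},{"rx":0,"ry":0,"rz":0,"tx":0,"ty":0,"tz":-10,"jaw":60},{"rx":0,"ry":0,"rz":0,"tx":0,"ty":0,"tz":-20,"jaw":60},{"rx":0,"ry":0,"rz":0,"tx":0,"ty":0,"tz":-30,"jaw":60},{"rx":0,"ry":0,"rz":0,"tx":0,"ty":0,"tz":-30,"jaw":60},{"rx":0,"ry":0,"rz":0,"tx":0,"ty":0,"tz":-30,"jaw":60},{"rx":0,"ry":0,"rz":0,"tx":0,"ty":0,"tz":-30,"jaw":60},{"rx":0,"ry":0,"rz":0,"tx":0,"ty":0,"tz":-30,"jaw":60},{"rx":0,"ry":0,"rz":0,"tx":0,"ty":0,"tz":-30,"jaw":60},{"rx":0,"ry":0,"rz":0,"tx":0,"ty":0,"tz":0,"jaw":60},{"rx":0,"ry":0,"rz":0,"tx":0,"ty":0,"tz":0,"jaw":60}]'
python3 look.py 12
python3 - <<'E'
from h import *
np.set_printoptions(precision=4,suppress=True)
for n in ("wrist","scene"):
    c=env.read_camera(n); P=cloud(c).reshape(-1,3)
    m=(P[:,0]>.45)&(P[:,0]<.7)&(P[:,1]>-.03)&(P[:,1]<.16)
    Q=P[m&(P[:,2]>.105)&(P[:,2]<.128)]; print(n,"handle",len(Q),cv2.minAreaRect(Q[:,:2].astype(np.float32)),np.percentile(Q[:,2],[5,50,95]))
    Q=P[m&(P[:,2]>-.003)&(P[:,2]<.015)&(abs(P[:,0]-.556)<.06)&(abs(P[:,1]-.074)<.045)]
    s=np.linalg.lstsq(np.c_[Q[:,:2]-[.556,.074],np.ones(len(Q))],Q[:,2],rcond=None)[0]; print("floor",len(Q),s)
c=env.read_camera("top"); crop(c,140,110,380,290,3,"pics/top12.png")
W=cloud(c); g=c["img"].max(-1); sub=np.zeros(g.shape,bool); sub[125:205,190:270]=True
m=sub&(g<85)&(abs(W[...,2])<.02)&(W[...,0]<.68)
lab=cv2.connectedComponentsWithStats(m.astype(np.uint8)); i=1+np.argmax(lab[2][1:,4]); Q=W[lab[1]==i]; print("mat",len(Q),cv2.minAreaRect(Q[:,:2].astype(np.float32)))
E
```

```text
time_s: 20.07
tool_pos: [0.5573, 0.0746, 0.3227]
tool_rot: [179.8, -0.2, 69.8]
force: [0.2, 0.6, 0.5]
grip_width: 0.0599
20.1667 [-33.6137   5.8253  25.4224  89.3579  -2.5123  85.4104 -28.2854] [0.5559 0.0746 0.3193] [-179.9716    0.0074   69.8183] [ 0.156   0.7035 -0.0945] lip [0.4761 0.1039 0.221 ]
wrist handle 1627 ((0.5568991303443909, 0.07393594086170197), (0.13179445266723633, 0.017310956493020058), 69.78855895996094) [0.1172 0.1195 0.1209]
floor 3940 [ 0.0004 -0.0011  0.0059]
scene handle 158 ((0.557854413986206, 0.07649041712284088), (0.13286742568016052, 0.016766374930739403), 69.35771942138672) [0.1085 0.1202 0.1224]
floor 400 [-0.0011 -0.0063  0.0068]
mat 538 ((0.5502383708953857, 0.057678867131471634), (0.14201778173446655, 0.21673555672168732), 70.8197250366211)
```

View pics/w12.png

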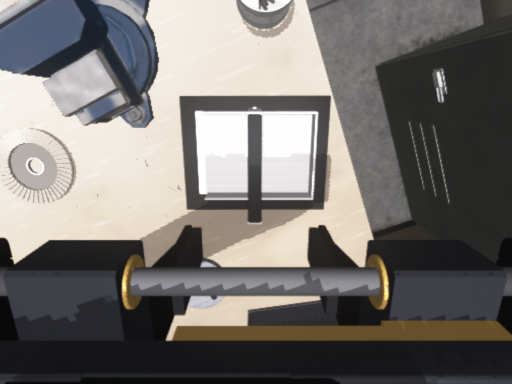

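View pics/top12.png

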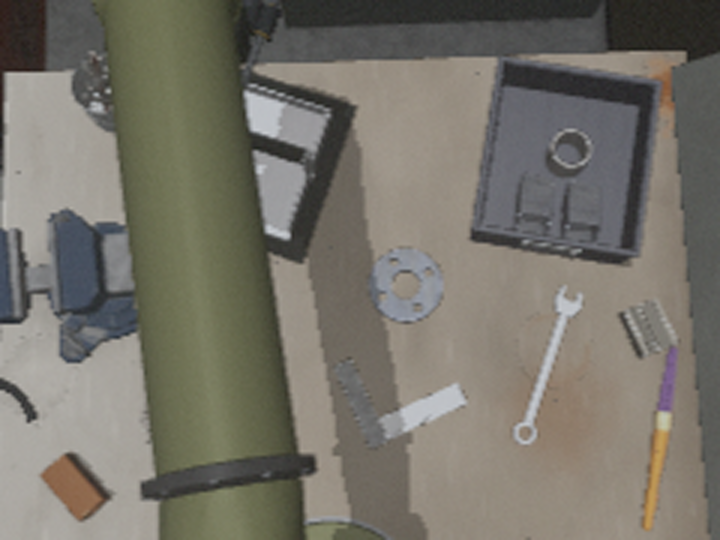

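View pics/s12.png

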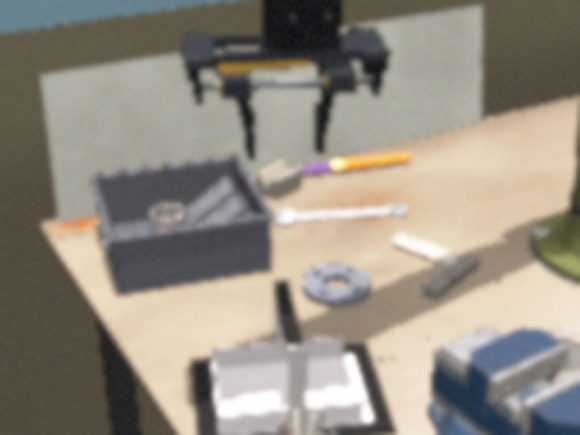

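The tray is on the mat with the handle at (0.557, 0.074), against a mat centre of (0.556, 0.074). Its yaw matches to about 0.5° and its floor slope is about 0.001 rad by the wrist camera (0.006 by the scene camera). All three offcuts are in the bin, and the flange, tin and brush are where they were. I hand in.

```bash
python3 -c "
from cell import env
print(env.sign_off())"
```

```text
the job is handed in; nothing more can be done
None
```

I carried the loaded tray by its handle to the bin and tipped it about its lip, held about 4 cm above the rim. By 30° all three offcuts had slid into the bin. I set the empty tray back on its mat, let go and handed the job in at about 20 s; it reported no verdict.

**Tray:** the wrist camera put the handle at (0.557, 0.074), within about 2 mm of the mat's centre. Its yaw matched the mat's to about 0.5°, and the floor was level to about 0.001 rad (0.006 by the scene camera). The gripper was open and about 20 cm above the handle.

**Offcuts:** all three were in the bin with nothing higher than about 0.078 m. The tubes rest against the front wall and the pipe stands on end.

**Bystanders:** the flange was at its starting pixel, and the tin was in place as far as the arm let me see it. I never positively identified the V-block: the grey block by the brush at the right edge is my best guess. It did not move, and the arm never came near it.

**Disagreement:** in the last check the top camera put the mat's centre about 17 mm off. The arm was covering part of the mat in that view, so I used the earlier unobstructed measurements, which agreed to about 2 mm.

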